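# Clear a spring feed tray and hold its pusher back for reloading

## Robot

A 6-joint arm with a two-finger parallel gripper is mounted at the origin on the work surface. World frame = base frame: x ahead of the robot, y to its left, z up, the work surface at z = 0. Lengths are in mm, angles in rad, forces in N, time in s.
With the tool pointing down it reaches from about 300 to 875 mm from the base axis. Payload 6.4 kg.
Tool frame: the origin (TCP) lies between the finger pads; the fingertips stand 19 mm ahead of it and the grasp point (between the pads) is the TCP; z points along the fingers, y is the line along which they close (so a half turn about z gives the same grasp; the last joint's range is limited). The gripper opens to 85 mm and grips with 20 to 120 N. Pads are 22 mm wide; open, the fingers measure 114 mm over their backs; the gripper's body (76 mm by 85 mm) begins 54 mm behind the grasp point. The pads swing forward as they close: fully open they stand 13 mm farther back than shut.
Start: joints at [0.98, 0.181, 1.607, -0, 1.354, -0.206], TCP at [215.83, 532.972, 250.288] pointing down, gripper open.
Joint ranges: [-2.99, 2.99], [-0.89, 2.07], [0.3, 2.58], [-1.14, 4.28], [0, 2.63], [-3.12, 3.12]. Speed limits (rad/s): [2.57, 2.57, 3.01, 3.14, 3.14, 3.14].

## Interface

Orientations are given as a unit quaternion [w, x, y, z].
In Python, from station import env, viewer gives the robot as it stands.
- The arm moves only by the tool move_arm, never from a script. Its argument "steps" is a list of rows, each a list of 3 entries, a list of its own where there are three numbers: the gripper's target within -1 to 1 (shut at 1, half-way at 0, fully open at -1), then the shift along the tool's x, y, z as a fraction of full scale, then the turn, a rotation vector about the tool's x, y, z as a fraction of full scale. A call has 1 to 12 rows; each row shifts and turns the commanded pose from where the row before left it, along the tool's axes as they then stand; what a row does not reach is not made up. Full scale, the value 1, is 0.06 m for a shift and 4 degrees for a turn. A row lasts 1/8 s, in which the tool goes at most 62.5 mm and 10.7 degrees, less where a joint would pass 70% of its speed; a pose out of reach is approached as far as the arm can. A call with a number of a shift or a turn outside -1 to 1 is refused whole. A call with a gripper value outside its range is refused whole. The fingers move at their own pace and stop on an object; "squeeze" is the grip in N (left out, the last holds). Time passes only in rows, so rows that do not move let the fingers close. It gives the time, the measured TCP pose, the force, the opening and the grip force at its end, in the units of the state.
- env.get_state(): the state, without advancing time (a new reading comes with each control period).
- viewer.capture(name): name is "scene" or "top" or "wrist"; returns the picture (384x512x3 uint8, red, green, blue); there is no depth.
- viewer.get_calibration(name): a dict with "camera_matrix" (3x3 intrinsics, pixels), "k1" (the pictures are not rectified: a ray, as slopes to the right and down, at radius r is drawn at 1 + k1 r^2 times it, then the intrinsics apply), "cam_to_world" (4x4, takes a point from camera to world coordinates). Camera axes: x right, y down, z forward; pixel columns grow to the right and rows downward; lengths in mm; the calibration is good to about 2 mm. A picture is of the moment at which its call begins: read the wrist's pose just before it. get_calibration takes no time and is no camera call; for the wrist camera it gives the pose at the moment of the call.
- env.job_done(): hands the job in; it is judged then, once.
The state is a dict: "time": time; "joint_pos": joint angles; "qd": joint speeds; "tau": joint torques, N m; "tcp_pos": TCP position; "eef_rot": TCP orientation; "force": force on the tool from outside, world axes, zero at the start; "moment": the same for the moment, N m; "grip_width": opening from 0.0 (shut) to 1.0 (fully open); "finger_force": force on a finger pad.
Only numpy, scipy, OpenCV 4.12 (cv2) and the standard library are available. Lean on these libraries where they do the work, as an engineer would, in place of code of your own. Each camera call takes 0.05 s, during which the arm holds its last target. There are 200 camera calls.

## Task

I want to top up the spring-feed tray that is down to its last carton. Take out the yellow-capped jar that someone left in it behind the pusher and stand it upright in the blue bin without dropping it, then pull that tray's pusher back by its red grip until its pointer is at the yellow marker on the rail, and finish while still holding it there so that I can drop the new cartons in. Do not let the pusher snap back, and leave the cartons, the other tray, the bin and the cardboard box where they are.

Things in the scene. Friction and masses are not known exactly. Their poses are not given: they have to be found in the camera images.
- low_tray: Grey plastic spring-feed tray fixed to the bench, the one with a single carton left: 360 long (x) x 76 wide (y), floor 8 thick, side rails 22 high over the bench and 3 thick, open from above and at its -x end. Origin at the centre of its underside; its x axis runs along the tray from the loading end (towards the robot) to the picking end, which has a clear stop 50 high. It stands turned by up to about 10 degrees.
- low_pusher_grip (a point): Centre of the red upright grip on top of the low tray's black pusher paddle, 100 above the bench. The grip is 16 (tray x) x 40 (tray y) x 48 high, from 72 to 120 above the bench, on a paddle 10 x 64 whose top is at 72; it stands clear above the cartons (tops at 68). A spring carriage reaches 53 behind the grip's centre, below 48. Axes as the tray's.
- low_pusher (a joint): How far the low tray's pusher has been drawn back, m: 0 as it rests against the last carton, growing towards the robot (tray -x), end stop at 0.235. A coiled band spring pulls it back towards the carton with about 7 N at 0 and 10 N at 0.235; let go, it snaps back.
- low_pointer (a point): Tip of the red pointer of the low tray's pusher that passes over the tray's +y rail (3 wide along the tray, 30 above the bench). It lies in the same cross plane as the centre of the grip, and moves with it. A matching pointer stands on the other side.
- marker_line (a point): Black centre line on the yellow marker (14 long along the tray, top 28 above the bench) that sits on the +y rail of the low tray; fixed during the job, between about 0.145 and 0.205 m behind the pusher's starting place. Axes as the tray's. The pointer is at the marker when it stands over the yellow.
- jar_center (a point): Centre (half-way up) of the jar of screws, clear with grey contents and a yellow cap, 48 in diameter, 90 high, about 0.2 kg, standing upright on the low tray's floor (8 above the bench) behind the pusher, in its way. The z axis points up through the cap.
- bin: Open, empty blue plastic bin 220 (x) x 170 (y) x 75 high, walls and floor 4 thick, loose, about 0.9 kg, to the left or right of the trays. Origin at the centre of its underside.
- full_pusher (a joint): How far the other (full) tray's pusher has been drawn back from its rest against three cartons, m. To be left at 0.
- last_carton_center (a point): Centre of the one brown carton left in the low tray, 55 x 60 x 60 high, standing against the clear stop; to be left there.
- stock0_center (a point): Centre of a brown carton, 55 x 60 x 60 high, in the full tray; to be left there.
- stock1_center (a point): Centre of a brown carton, 55 x 60 x 60 high, in the full tray; to be left there.
- stock2_center (a point): Centre of a brown carton, 55 x 60 x 60 high, in the full tray; to be left there.
- goods_box: Closed brown cardboard box 200 x 160 x 90 high on the side of the trays opposite to the bin; bystander. Origin at the centre of its underside.

How it is judged (in metres and radians):
On the way, in this order (a step that is already met when the one before it is completed fails the run):
1. the jar stands upright in the blue bin, let go (x of jar_center in the frame of bin between -0.09 and 0.09 m and y of jar_center in the frame of bin between -0.065 and 0.065 m and z of jar_center in the frame of bin below 0.06 m and angle between jar_center's own z axis and vertical below 0.2 rad and contact force between the fingers and jar below 0.1 N and linear speed of jar below 0.03 m/s), for 0.3 s.
2. the robot holds the low tray's pusher with its pointer at the yellow marker (x of low_pointer in the frame of marker_line between -0.008 and 0.008 m and contact force between the fingers and low_pusher above 3 N and velocity of joint low_pusher between -0.03 and 0.03 m/s), for 0.5 s.
At the end, for the whole second after the job is handed in: The low tray's pusher is held still by the fingers (over 3 N), pointer within 8 mm of the marker's line, no carton or jar against it; the jar stands upright in the blue bin, let go; all four cartons stand within 15 mm of their places and the full tray's pusher is undrawn (all of step 1 and all of step 2 and contact force between low_pusher and jar below 0.3 N and contact force between low_pusher and last_carton below 0.3 N and not (distance of any of last_carton_center, stock0_center, stock1_center, stock2_center from where it was at the start of the episode above 0.015 m or angle between any of last_carton_center, stock0_center, stock1_center, stock2_center's own z axis and vertical above 0.2 rad) and value of joint full_pusher between -0.01 and 0.01 m); the arm keeps its last pose, push and grip.
It fails at once if a carton is shifted by more than 15 mm or tipped (distance of any of last_carton_center, stock0_center, stock1_center, stock2_center from where it was at the start of the episode above 0.015 m or angle between any of last_carton_center, stock0_center, stock1_center, stock2_center's own z axis and vertical above 0.2 rad).
It fails at once if the full tray's pusher is drawn back (value of joint full_pusher above 0.015 m).
It fails at once if the low tray's pusher snaps back (velocity of joint low_pusher below -0.4 m/s).
It fails at once if the jar is dropped (contact force between the fingers and jar below 0.05 N and linear speed of jar above 0.8 m/s).
It fails at once if the bin or the goods box is pushed away by more than 30 mm (distance of any of bin, goods_box from where it was at the start of the episode above 0.03 m).
It also fails if it takes over 59 s, if anything falls off the work surface, if the arm or the gripper's body presses on something with over 40 N, if the wrist force passes 120 N, or if a joint passes its speed limit or range.

## Working session

There is one attempt and no reset: what is moved stays moved. The work goes in short steps, Python scripts to look and compute and a tool call to move; the robot and the scene stay as the last step left them, time stands still between calls to the robot, and variables do not carry over. Pictures are saved under pics/ and viewed, at most 10 in all, crops included, and the job is handed in when it is done.

Besides the shell and the picture viewer there is one more tool, called as a command line: name --argument value ..., lists and objects as JSON in quotes. move_arm: Moves the arm, as the interface text tells. Its arguments: {"type":"object","properties":{"steps":{"type":"array"},"squeeze":{"type":"number"}},"required":["steps"]}

```bash
mkdir -p pics
cat > h.py <<'E'
import numpy as np, cv2
from scipy.spatial.transform import Rotation as R
from station import env, viewer
def tcpR():
    q=env.get_state()["eef_rot"]; return R.from_quat([q[1],q[2],q[3],q[0]])
def cast(cal,px,z):
    K=np.array(cal["camera_matrix"],float);k=cal["k1"];T=np.array(cal["cam_to_world"])
    d=np.linalg.inv(K)@np.array([px[0],px[1],1.]);s=d[:2]; u=s.copy()
    for _ in range(30): u=s/(1+k*(u@u))
    r=T[:3,:3]@np.array([u[0],u[1],1.]);o=T[:3,3]
    return o+r*(z-o[2])/r[2]
def proj(cal,P):
    K=np.array(cal["camera_matrix"],float);T=np.array(cal["cam_to_world"])
    c=T[:3,:3].T@(np.array(P,float)-T[:3,3]);u=c[:2]/c[2];u=u*(1+cal["k1"]*(u@u))
    return (K@np.array([u[0],u[1],1]))[:2]
def blobs(im,lo,hi,amin=15):
    hsv=cv2.cvtColor(im,cv2.COLOR_RGB2HSV);m=cv2.inRange(hsv,lo,hi)
    n,l,s,c=cv2.connectedComponentsWithStats(m)
    return [(s[i][:5].tolist(),c[i].round(1).tolist()) for i in range(1,n) if s[i][4]>=amin]
E
python3 - <<'E'
from h import *
ims=[]
for n in("scene","top"):
    im=viewer.capture(n);cv2.imwrite(f"pics/{n}0.png",im[:,:,::-1]);cal=viewer.get_calibration(n)
    print(n,np.array(cal["cam_to_world"]).round(2).tolist(),cal["camera_matrix"],cal["k1"])
    for c,lo,hi in(("y",(22,120,120),(35,255,255)),("r",(0,150,100),(6,255,255)),("b",(100,120,60),(125,255,255))):print(c,blobs(im,lo,hi))
s=env.get_state();print(s)
E
```

```text
scene [[-0.26, 0.58, -0.77, 1397.22], [0.97, 0.15, -0.21, 221.45], [-0.0, -0.8, -0.6, 693.39], [0.0, 0.0, 0.0, 1.0]] [[432.98262509   0.         258.3645431 ]
 [  0.         432.98262509 187.99566477]
 [  0.           0.           1.        ]] -0.13274606509255144
y [([458, 112, 54, 29, 816], [483.9, 125.3]), ([229, 145, 15, 9, 104], [236.0, 148.8]), ([310, 181, 6, 5, 25], [312.7, 182.9]), ([243, 183, 7, 6, 30], [246.1, 185.3]), ([0, 193, 32, 31, 521], [11.3, 206.5]), ([0, 222, 4, 10, 27], [1.4, 226.8])]
r [([288, 162, 16, 6, 56], [296.0, 164.6]), ([199, 186, 16, 6, 60], [206.2, 189.0])]
b [([0, 0, 20, 68, 547], [9.5, 29.5]), ([56, 0, 16, 52, 355], [64.0, 20.4]), ([73, 0, 104, 40, 3274], [123.1, 17.7]), ([206, 0, 58, 47, 2115], [233.8, 22.3]), ([411, 4, 60, 65, 3044], [438.8, 35.9]), ([383, 10, 27, 52, 1015], [396.0, 35.3]), ([343, 27, 11, 31, 249], [348.0, 42.1]), ([87, 53, 128, 56, 2448], [129.7, 78.1]), ([229, 66, 37, 9, 170], [248.1, 69.7]), ([386, 82, 10, 8, 60], [390.3, 85.3]), ([448, 86, 64, 76, 2854], [479.7, 122.3]), ([98, 117, 9, 16, 16], [102.1, 124.5]), ([363, 167, 94, 80
[... 1781 characters left out ...]
, 381.3])]
{'time': 0.1, 'joint_pos': array([ 9.79672474e-01,  1.81504122e-01,  1.60791203e+00, -1.71421430e-05,
        1.35377798e+00, -2.06300814e-01]), 'qd': array([ 0.00027601, -0.00256729, -0.00145088, -0.00016042,  0.00159654,
       -0.00097933]), 'tau': array([ 2.12526006e-04, -4.45880091e+01, -3.52237952e+01, -3.56679720e-04,
        4.16492665e-03, -1.01334092e-05]), 'tcp_pos': array([215.57601243, 532.55673261, 249.45124927]), 'eef_rot': array([-3.03160161e-04,  1.91224586e-01,  9.81545983e-01, -7.41178807e-04]), 'force': array([-0.69744356, -0.30625396,  0.76812287]), 'moment': array([-0.01616026, -0.00028543,  0.01874912]), 'finger_force': 0.0, 'grip_width': 1.0001745250469112}
```

View pics/top0.png

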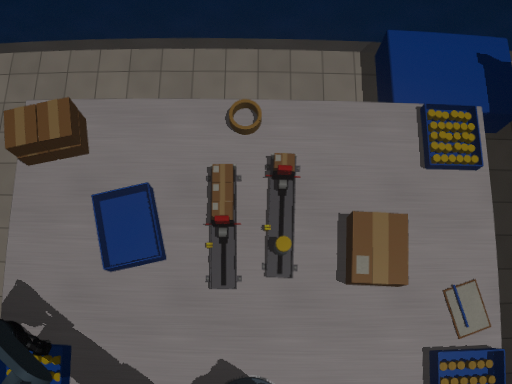

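View pics/scene0.png

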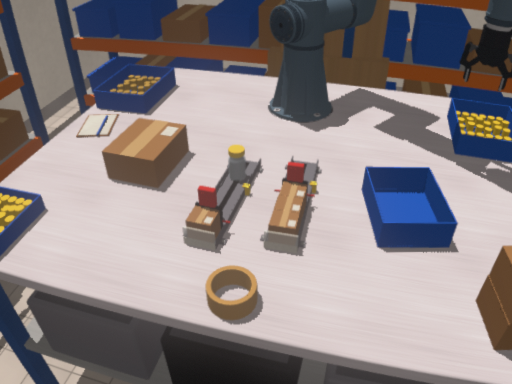

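The top view shows the low tray at about (281,215), its grip at (285,167), the jar cap at (283,243) and the marker near (267,227). The full tray is at (222,225), the bin at (128,228) and the box at (378,248). The scene view agrees with this.

Run:
```python
from h import *
im=cv2.imread("pics/top0.png")[:,:,::-1].copy();cal=viewer.get_calibration("top")
print("small yellow",[b for b in blobs(im,(20,90,90),(36,255,255),4) if 190<b[1][0]<320 and b[1][1]>180])
print("red",[b for b in blobs(im,(0,120,60),(8,255,255),3) if 190<b[1][0]<320 and b[1][1]>140])
for n,p,z in(("jar",(283.3,243.1),96),("grip",(284.8,167.4),118),("fullgrip",(221.3,217.6),118),("marker",(267,227.5),28)):print(n,cast(cal,p,z).round(1))
for n,p in(("traybl",(267,276)),("traybr",(293,277))):print(n,cast(cal,p,15).round(1))
hsv=cv2.cvtColor(im,cv2.COLOR_RGB2HSV);m=cv2.inRange(hsv,(100,100,30),(125,255,255));m[:, :80]=0;m[:,180:]=0;m[:170]=0;m[290:]=0
c=max(cv2.findContours(m,0,2)[0],key=cv2.contourArea);pts=np.array([cast(cal,p[0],75)[:2] for p in c],np.float32);print(cv2.minAreaRect(pts))
q=tcpR();print(q.as_matrix().round(3))
cw=viewer.get_calibration("wrist");print(np.array(cw["cam_to_world"]).round(2).tolist())
big=cv2.resize(im[140:300,190:310],None,fx=5,fy=5,interpolation=cv2.INTER_CUBIC)[:600]
```

```text
small yellow [([265, 225, 6, 5, 27], [267.4, 227.0]), ([276, 236, 16, 16, 190], [283.4, 243.2]), ([206, 242, 7, 6, 30], [208.8, 244.7])]
red [([278, 165, 15, 7, 86], [285.0, 167.5]), ([266, 175, 4, 1, 4], [267.5, 175.0]), ([294, 176, 3, 1, 3], [295.0, 176.0]), ([214, 215, 16, 9, 104], [221.4, 218.2]), ([206, 223, 3, 2, 5], [206.8, 223.6]), ([235, 223, 2, 2, 4], [235.5, 223.5])]
jar [477.5 -85.7  96. ]
grip [686.4 -88.3 118. ]
fullgrip [541.5  84.1 118. ]
marker [532.1 -42.9  28. ]
traybl [393.6 -44.7  15. ]
traybr [ 391.6 -119.1   15. ]
((520.4038696289062, 351.78125), (229.68418884277344, 178.3341064453125), 13.916122436523438)
[[-0.927  0.375 -0.001]
 [ 0.375  0.927 -0.001]
 [ 0.    -0.002 -1.   ]]
[[0.38, 0.88, 0.28, 142.86], [0.93, -0.36, -0.12, 561.03], [-0.0, 0.31, -0.95, 372.04], [0.0, 0.0, 0.0, 1.0]]
```

move_arm --steps '[[-1,[0,0,0],[0,0,1]],[-1,[0,0,0],[0,0,1]],[-1,[0,0,0],[0,0,1]],[-1,[0,0,0],[0,0,1]],[-1,[0,0,0],[0,0,1]],[-1,[0,0,0],[0,0,1]],[-1,[0,0,0],[0,0,1]],[-1,[0,0,0],[0,0,1]],[-1,[0,0,0],[0,0,1]],[-1,[0,0,0],[0,0,1]],[-1,[0,0,0],[0,0,1]],[-1,[0,0,0],[0,0,1]]]' --squeeze 30

```text
time: 1.6
tcp_pos: [215.7, 532.7, 249.8]
eef_rot: [0.0, 0.575, 0.818, -0.001]
force: [0.2, 0.5, -0.7]
grip_width: 1.002
finger_force: 0.0
```

move_arm --steps '[[-1,[0,0,0],[0,0,1]],[-1,[0,0,0],[0,0,1]],[-1,[0,0,0],[0,0,1]],[-1,[0,0,0],[0,0,1]],[-1,[0,0,0],[0,0,1]],[-1,[0,0,0],[0,0,0.35]],[-1,[0,0,0],[0,0,0]]]'

```text
time: 2.48
tcp_pos: [215.7, 532.8, 250.0]
eef_rot: [0.0, 0.716, 0.698, -0.0]
force: [-0.0, 0.3, 0.2]
grip_width: 1.001
finger_force: 0.0
```

move_arm --steps '[[-1,[-0.85,0.385,0],[0,0,0]],[-1,[-0.85,0.385,0],[0,0,0]],[-1,[-0.85,0.385,0],[0,0,0]],[-1,[-0.85,0.385,0],[0,0,0]],[-1,[-0.85,0.385,0],[0,0,0]],[-1,[-0.85,0.385,0],[0,0,0]],[-1,[-0.85,0.385,0],[0,0,0]],[-1,[-0.85,0.385,0],[0,0,0]],[-1,[-0.85,0.385,0],[0,0,0]],[-1,[-0.85,0.385,0],[0,0,0]],[-1,[-0.85,0.385,0],[0,0,0]],[-1,[-0.85,0.385,0],[0,0,0]]]'

```text
time: 3.98
tcp_pos: [478.0, -87.8, 250.5]
eef_rot: [0.0, 0.716, 0.698, 0.0]
force: [1.2, 0.8, -0.1]
grip_width: 1.003
finger_force: 0.0
```

move_arm --steps '[[-1,[0,0,0],[0,0,0]],[-1,[0,0,0],[0,0,0]]]'

```text
time: 4.22
tcp_pos: [477.0, -85.5, 249.9]
eef_rot: [-0.001, 0.716, 0.698, -0.0]
force: [-0.1, 1.1, -0.8]
grip_width: 1.002
finger_force: 0.0
```

Run:
```python
from h import *
s=env.get_state();print(s["time"],s["tcp_pos"],s["joint_pos"].round(3));print(tcpR().as_matrix().round(3))
cal=viewer.get_calibration("wrist");im=viewer.capture("wrist");cv2.imwrite("pics/w1.png",im[:,:,::-1])
for lo,hi,z in(((20,100,90),(36,255,255),98),((20,100,90),(36,255,255),28),((0,120,60),(8,255,255),118)):
    for b in blobs(im,lo,hi,30):print(b,z,cast(cal,b[1],z).round(1))
```

```text
4.225 [477.03988959 -85.50546899 249.91256053] [-0.423 -0.024  1.827  0.     1.34  -0.398]
[[ 0.025  1.    -0.001]
 [ 1.    -0.025  0.001]
 [ 0.001 -0.001 -1.   ]]
([305, 114, 17, 19, 277], [313.4, 122.7]) 98 [522.7 -37.2  98. ]
([234, 157, 51, 52, 1965], [258.7, 182.9]) 98 [477.9 -85.9  98. ]
([305, 114, 17, 19, 277], [313.4, 122.7]) 28 [533.8 -44.5  28. ]
([234, 157, 51, 52, 1965], [258.7, 182.9]) 28 [ 477.5 -105.7   28. ]
([324, 19, 4, 22, 56], [325.2, 29.5]) 118 [526.7  28.7 118. ]
([462, 116, 7, 19, 78], [465.1, 124.4]) 118 [635.2 -38.1 118. ]
([472, 154, 40, 57, 1378], [494.3, 181.9]) 118 [666.9 -83.9 118. ]
([449, 195, 6, 17, 56], [451.5, 202.7]) 118 [ 633.4 -100.6  118. ]
```

View pics/w1.png

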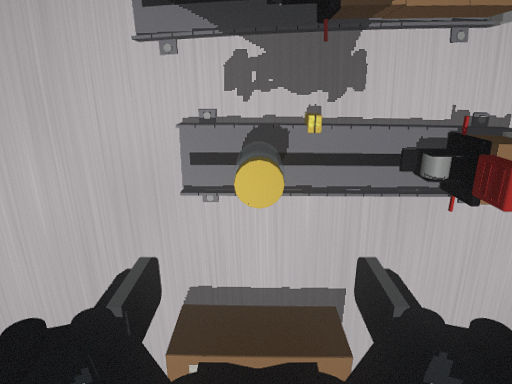

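The wrist view shows the cap at (259,183) and the marker at (313,123), with the pointer tips at (465,118) and (451,205). The jar is at (478,-86), right below the tool, so I'll descend and grip it.

move_arm --steps '[[-1,[0,0.015,0.7],[0,0,0]],[-1,[0,0,0.7],[0,0,0]],[-1,[0,0,0.6],[0,0,0]],[-1,[0,0,0.5],[0,0,0]],[-1,[0,0,0.4],[0,0,0]],[-1,[0,0,0.2],[0,0,0]],[-1,[0,0,0],[0,0,0]],[1,[0,0,0],[0,0,0]],[1,[0,0,0],[0,0,0]],[1,[0,0,0],[0,0,0]],[1,[0,0,0],[0,0,0]],[1,[0,0,0],[0,0,0]]]' --squeeze 30

```text
time: 5.78
tcp_pos: [479.0, -86.2, 65.5]
eef_rot: [0.001, 0.716, 0.698, 0.0]
force: [-2.2, -0.1, 6.1]
grip_width: 0.551
finger_force: 30.1
```

Run:
```python
from h import *
s=env.get_state();print(s["time"],s["tcp_pos"],s["grip_width"],s["finger_force"])
im=viewer.capture("wrist");cv2.imwrite("pics/w2.png",im[:,:,::-1])
```

```text
5.775 [479.02345992 -86.2375098   65.50304899] 0.5513545794013683 30.055913079413585
```

move_arm --steps '[[1,[0,0,-0.15],[0,0,0]],[1,[0,0,-0.3],[0,0,0]],[1,[0,0,-0.5],[0,0,0]],[1,[0,0,-0.6],[0,0,0]],[1,[0,0,-0.6],[0,0,0]],[1,[0,0,-0.4],[0,0,0]],[1,[0,0,-0.2],[0,0,0]],[1,[0,0,0],[0,0,0]]]'

```text
time: 6.82
tcp_pos: [478.6, -86.0, 229.9]
eef_rot: [0.001, 0.716, 0.698, 0.0]
force: [-0.5, 0.3, -1.4]
grip_width: 0.547
finger_force: 31.4
```

move_arm --steps '[[1,[0.2,0.02,0],[0,0,0]],[1,[0.4,0.04,0],[0,0,0]],[1,[0.6,0.04,0],[0,0,0]],[1,[0.7,0.05,0],[0,0,0]],[1,[0.8,0.05,0],[0,0,0]],[1,[0.8,0.05,0],[0,0,0]],[1,[0.8,0.05,0],[0,0,0]],[1,[0.8,0.05,0],[0,0,0]],[1,[0.7,0.05,0],[0,0,0]],[1,[0.6,0.05,0],[0,0,0]],[1,[0.5,0.03,0],[0,0,0]],[1,[0.3,0.02,0],[0,0,0]]]'

```text
time: 8.32
tcp_pos: [518.0, 346.9, 227.5]
eef_rot: [-0.001, 0.715, 0.699, -0.001]
force: [-0.1, -1.2, -1.5]
grip_width: 0.55
finger_force: 31.4
```

move_arm --steps '[[1,[0.1,0,0],[0,0,0]],[1,[0,0,0],[0,0,0]],[1,[0,0,0],[0,0,0]]]'

```text
time: 8.7
tcp_pos: [519.5, 350.3, 229.2]
eef_rot: [0.0, 0.716, 0.698, -0.0]
force: [-0.3, 0.3, -2.3]
grip_width: 0.547
finger_force: 31.4
```

Run:
```python
from h import *
s=env.get_state();print(s["time"],s["tcp_pos"],s["joint_pos"].round(2),s["grip_width"],s["finger_force"])
cal=viewer.get_calibration("wrist");im=viewer.capture("wrist");cv2.imwrite("pics/w3.png",im[:,:,::-1])
```

```text
8.7 [519.53540998 350.31979196 229.23547749] [ 0.4   0.31  1.49 -0.    1.34  0.43] 0.5471057766460394 31.36370695021469
```

View pics/w3.png

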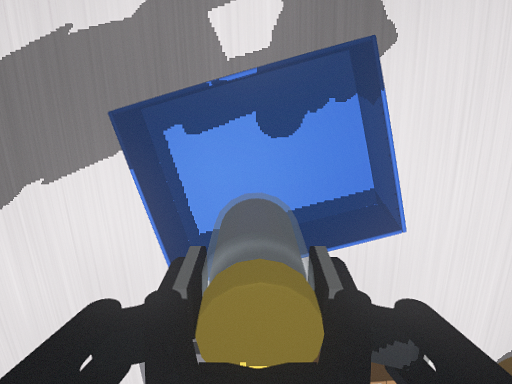

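The jar is held upright over the bin. The outer rim corners show at (109,112), (376,37) and (405,231).

Run:
```python
from h import *
cal=viewer.get_calibration("wrist")
A,B,C=[cast(cal,p,75)[:2] for p in((109,112),(376,37),(405,231))]
print(A,B,C,np.linalg.norm(A-B),np.linalg.norm(B-C),(A+C)/2)
```

```text
[401.66332666 411.83597344] [612.56863631 461.85910061] [650.63839373 300.883749  ] 216.7564598587003 165.41574971498505 [526.15086019 356.35986122]
```

move_arm --steps '[[1,[0.08,0.08,0.2],[0,0,0]],[1,[0,0,0.4],[0,0,0]],[1,[0,0,0.5],[0,0,0]],[1,[0,0,0.5],[0,0,0]],[1,[0,0,0.5],[0,0,0]],[1,[0,0,0.4],[0,0,0]],[1,[0,0,0.2],[0,0,0]],[1,[0,0,0.05],[0,0,0]],[1,[0,0,0.025],[0,0,0]],[1,[0,0,0],[0,0,0]],[1,[0,0,0],[0,0,0]]]'

```text
time: 10.12
tcp_pos: [524.9, 356.2, 63.7]
eef_rot: [0.0, 0.716, 0.698, 0.001]
force: [0.5, -0.6, -1.6]
grip_width: 0.541
finger_force: 31.4
```

move_arm --steps '[[1,[0,0,0.02],[0,0,0]],[1,[0,0,0.02],[0,0,0]],[1,[0,0,0],[0,0,0]]]'

```text
time: 10.5
tcp_pos: [524.7, 356.2, 61.6]
eef_rot: [0.0, 0.716, 0.698, 0.0]
force: [-2.7, -0.9, 5.9]
grip_width: 0.55
finger_force: 31.9
```

Contact, at 5.9 N upward. I'll release, back straight out and look.

move_arm --steps '[[0,[0,0,0],[0,0,0]],[-0.5,[0,0,0],[0,0,0]],[-1,[0,0,0],[0,0,0]],[-1,[0,0,0],[0,0,0]],[-1,[0,0,0],[0,0,0]],[-1,[0,0,-0.2],[0,0,0]],[-1,[0,0,-0.4],[0,0,0]],[-1,[0,0,-0.6],[0,0,0]],[-1,[0,0,-0.8],[0,0,0]],[-1,[0,0,-0.8],[0,0,0]],[-1,[0,0,-0.3],[0,0,0]],[-1,[0,0,0],[0,0,0]]]'

```text
time: 12.0
tcp_pos: [525.0, 356.2, 248.0]
eef_rot: [0.001, 0.716, 0.698, 0.001]
force: [-0.4, 0.3, -0.2]
grip_width: 0.999
finger_force: 0.0
```

Run:
```python
from h import *
s=env.get_state();print(s["time"],s["tcp_pos"],s["grip_width"])
cal=viewer.get_calibration("wrist");im=viewer.capture("wrist");cv2.imwrite("pics/w4.png",im[:,:,::-1])
for b in blobs(im,(20,100,60),(36,255,255),200):print(b,cast(cal,b[1],94).round(1))
im=cv2.imread("pics/w1.png")[:,:,::-1].copy()
s0=np.array([477.04,-85.5,249.9]);cal["cam_to_world"]=np.array(cal["cam_to_world"]);cal["cam_to_world"][:3,3]+=s0-s["tcp_pos"]
print("marker chk",cast(cal,(313.4,122.7),28),"ptr",cast(cal,(466,118),30),cast(cal,(450.5,209),30))
print("grip near top corners (474,157),(479,190?)",cast(cal,(474,157),120),cast(cal,(485,195),120))
```

```text
12.0 [524.96642439 356.19925786 248.00410117] 0.998513168869679
([231, 155, 50, 52, 1974], [255.3, 180.8]) [523.6 357.2  94. ]
([221, 329, 13, 25, 279], [227.3, 341.1]) [490.8 191.4  94. ]
marker chk [534.64944476 -44.44437702  28.        ] ptr [690.43477895 -41.88349073  30.        ] [ 688.03251909 -140.05085245   30.        ]
grip near top corners (474,157),(479,190?) [645.82889492 -62.93519846 120.        ] [660.472635   -94.27163549 120.        ]
```

View pics/w4.png

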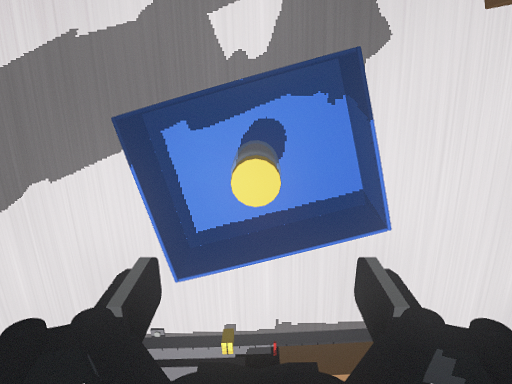

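The jar stands upright in mid-bin with its cap at (255,181). The bin has not moved. Next is the pusher grip.

move_arm --steps '[[-1,[-0.3,0.1,0],[0,0,0]],[-1,[-0.6,0.25,0],[0,0,0]],[-1,[-0.75,0.3,0],[0,0,0]],[-1,[-0.75,0.3,0],[0,0,0]],[-1,[-0.75,0.3,0],[0,0,0]],[-1,[-0.75,0.3,0],[0,0,0]],[-1,[-0.75,0.3,0],[0,0,0]],[-1,[-0.75,0.3,0],[0,0,0]],[-1,[-0.75,0.3,0],[0,0,0]],[-1,[-0.7,0.25,0],[0,0,0]],[-1,[-0.5,0.2,0],[0,0,0]],[-1,[0,0,0],[0,0,0]]]'

```text
time: 13.55
tcp_pos: [686.2, -93.2, 243.6]
eef_rot: [-0.001, 0.717, 0.697, -0.001]
force: [-0.2, 0.5, 0.0]
grip_width: 0.998
finger_force: 0.0
```

move_arm --steps '[[-1,[0,0,0],[0,0,0]],[-1,[0,0,0],[0,0,0]]]'

```text
time: 13.8
tcp_pos: [686.6, -88.4, 245.8]
eef_rot: [-0.001, 0.716, 0.699, -0.0]
force: [0.6, -0.1, 0.4]
grip_width: 1.003
finger_force: 0.0
```

Run:
```python
from h import *
s=env.get_state();print(s["time"],s["tcp_pos"],s["joint_pos"].round(2))
cal=viewer.get_calibration("wrist");im=viewer.capture("wrist");cv2.imwrite("pics/w5.png",im[:,:,::-1])
for b in blobs(im,(0,120,60),(8,255,255),20):print(b,cast(cal,b[1],120).round(1),cast(cal,b[1],30).round(1))
print([(b,cast(cal,b[1],28).round(1)) for b in blobs(im,(20,100,60),(36,255,255),50)])
```

```text
13.8 [686.60575535 -88.38147048 245.76154797] [-0.3   0.44  1.28  0.    1.42 -0.27]
([96, 23, 8, 22, 82], [99.2, 33.2]) [581.1  27.8 120. ] [542.1  41.9  30. ]
([258, 117, 3, 19, 54], [259.0, 125.9]) [688.8 -38.7 120. ] [688.8 -48.7  30. ]
([249, 157, 21, 60, 1169], [258.8, 186.9]) [687.5 -84.6 120. ] [ 687.1 -111.2   30. ]
[(([99, 117, 24, 19, 342], [110.0, 125.0]), array([539.8, -43.4,  28. ]))]
```

View pics/w5.png

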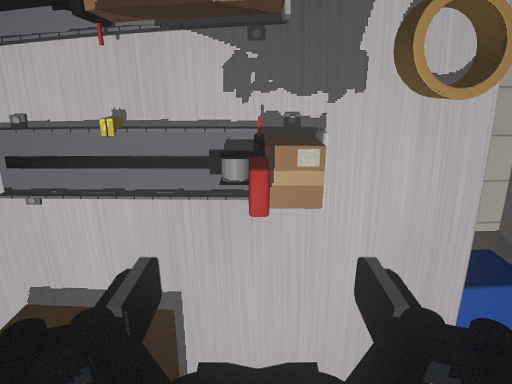

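The grip's red top is at (259,187), which puts its centre at about (687.5,-88), directly below the tool.

move_arm --steps '[[-1,[0,0,0.4],[0,0,0]],[-1,[0,0,0.5],[0,0,0]],[-1,[0,0,0.5],[0,0,0]],[-1,[0,0,0.5],[0,0,0]],[-1,[0,0,0.4],[0,0,0]],[-1,[0,0,0.13],[0,0,0]],[-1,[0,0,0],[0,0,0]],[1,[0,0,0],[0,0,0]],[1,[0,0,0],[0,0,0]],[1,[0,0,0],[0,0,0]],[1,[0,0,0],[0,0,0]],[1,[0,0,0],[0,0,0]]]' --squeeze 60

```text
time: 15.35
tcp_pos: [687.5, -89.4, 101.1]
eef_rot: [0.0, 0.716, 0.698, 0.0]
force: [0.6, 0.4, 1.9]
grip_width: 0.186
finger_force: 59.4
```

move_arm --steps '[[1,[0,0,0],[0,0,0]],[1,[0,0,0],[0,0,0]],[1,[0,0,0],[0,0,0]]]'

```text
time: 15.72
tcp_pos: [687.5, -89.4, 101.1]
eef_rot: [0.0, 0.716, 0.698, 0.0]
force: [-0.4, 0.6, 3.9]
grip_width: 0.182
finger_force: 59.6
```

The grip is held: the opening is about 16 mm, as it should be. I'll pull back most of the way slowly, then look.

move_arm --steps '[[1,[0,-0.08,0],[0,0,0]],[1,[0,-0.16,0],[0,0,0]],[1,[0,-0.24,0],[0,0,0]],[1,[0,-0.28,0],[0,0,0]],[1,[0,-0.28,0],[0,0,0]],[1,[0,-0.28,0],[0,0,0]],[1,[0,-0.28,0],[0,0,0]],[1,[0,-0.24,0],[0,0,0]],[1,[0,-0.16,0],[0,0,0]],[1,[0,-0.1,0],[0,0,0]],[1,[0,0,0],[0,0,0]],[1,[0,0,0],[0,0,0]]]'

```text
time: 17.23
tcp_pos: [563.0, -85.7, 101.1]
eef_rot: [0.001, 0.716, 0.698, 0.002]
force: [8.7, 3.1, -0.4]
grip_width: 0.181
finger_force: 59.2
```

Run:
```python
from h import *
s=env.get_state();print(s["time"],s["tcp_pos"],s["grip_width"],s["finger_force"],s["force"])
cal=viewer.get_calibration("wrist");im=viewer.capture("wrist")
c=cv2.resize(im[60:210,150:350],None,fx=4,fy=4,interpolation=cv2.INTER_NEAREST);cv2.imwrite("pics/w6.png",c[:,:,::-1])
for b in blobs(im,(0,120,60),(8,255,255),15):print(b,cast(cal,b[1],30).round(1))
print([(b,cast(cal,b[1],28).round(1)) for b in blobs(im,(20,100,60),(36,255,255),50)],tcpR().as_matrix()[:2,:2].round(3))
```

```text
17.225 [562.96398832 -85.73208438 101.10954997] 0.18087057170192672 59.22845542430878 [ 8.65756292  3.12483599 -0.35282338]
([209, 0, 7, 9, 51], [212.4, 3.6]) [543.1  33.6  30. ]
([255, 137, 6, 33, 144], [257.6, 153.8]) [564.4 -45.8  30. ]
([236, 215, 45, 135, 5133], [257.7, 284.2]) [ 562.2 -132.2   30. ]
[(([196, 133, 28, 36, 825], [209.7, 150.0]), array([536.6, -43.2,  28. ]))] [[ 0.025  1.   ]
 [ 1.    -0.025]]
```

View pics/w6.png

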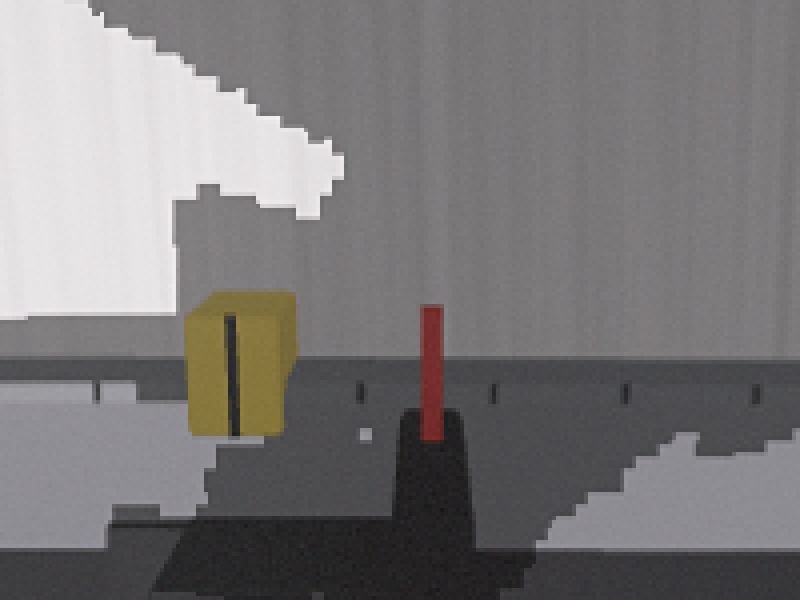

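In the 4x crop, the marker's black line is at (232,375), full-frame (208,153.8). The pointer is at (432,372), full-frame (258,153).

Run:
```python
from h import *
cal=viewer.get_calibration("wrist")
m=cast(cal,(208,153.8),28);p=cast(cal,(257.8,153),30);print(m,p,(p-m)[:2]@np.array([1,-.025]))
```

```text
[535.53903389 -45.41514942  28.        ] [564.53826576 -45.3812836   30.        ] 28.99838522245182
```

move_arm --steps '[[1,[0,-0.08,0],[0,0,0]],[1,[0,-0.12,0],[0,0,0]],[1,[0,-0.12,0],[0,0,0]],[1,[0,-0.1,0],[0,0,0]],[1,[0,-0.06,0],[0,0,0]],[1,[0,0,0],[0,0,0]],[1,[0,0,0],[0,0,0]],[1,[0,0,0],[0,0,0]],[1,[0,0,0],[0,0,0]],[1,[0,0,0],[0,0,0]],[1,[0,0,0],[0,0,0]],[1,[0,0,0],[0,0,0]]]'

```text
time: 18.77
tcp_pos: [534.3, -84.9, 101.1]
eef_rot: [0.001, 0.716, 0.698, 0.002]
force: [9.3, 4.2, -1.1]
grip_width: 0.182
finger_force: 59.5
```

Run:
```python
from h import *
s=env.get_state();print(s["time"],s["tcp_pos"],s["grip_width"],s["finger_force"],s["force"])
im=viewer.capture("wrist");top=viewer.capture("top")
c=cv2.resize(im[90:210,180:330],None,fx=3,fy=3,interpolation=cv2.INTER_NEAREST)
t=cv2.resize(top[140:300,80:310],None,fx=1.95,fy=2.25)[:360,:450]
c=np.hstack([c,cv2.resize(t,(345,360))]);cv2.imwrite("pics/w7.png",c[:,:,::-1])
print([b for b in blobs(top,(20,100,60),(36,255,255),20) if 80<b[1][0]<310])
```

```text
18.775 [534.32835115 -84.860103   101.07907577] 0.18163182666699018 59.497575759887695 [ 9.28808142  4.21376744 -1.0656271 ]
[([117, 218, 16, 15, 192], [124.5, 225.0])]
```

View pics/w7.png

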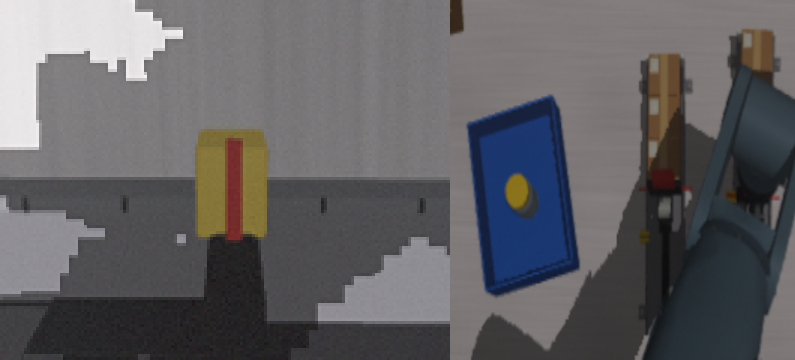

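The pointer covers the centre of the yellow marker at crop (234,188). The jar stands in the bin and the cartons are in place. Step 2 has been held for over 0.8 s, so I'm handing in.

```bash
python3 -c "
from station import env
print(env.job_done())"
```

```text
the job is handed in; nothing more can be done
None
```

The jar stands upright in the blue bin, and the gripper is holding the low tray's pusher with its pointer centred on the yellow marker; the job is handed in at about 19 s, but no verdict was shown.

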